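# Swap dust cap and bayonet collar, find the keyway, hold the collar home

## Robot

A 6-joint arm with a two-finger parallel gripper is mounted at the origin on a cart in front of the work surface, level with it; the furniture and walls round the work are solid. World frame = base frame: x ahead of the robot, y to its left, z up, the work surface at z = 0. Lengths are in m, angles in rad, forces in N, time in s.
With the tool pointing down it reaches from about 0.3 to 0.775 m from the base axis. Payload 14.6 kg.
Tool frame: the origin (TCP) lies at the very end of the fingers, on their centre line; the grasp point (between the pads) lies 19 mm behind it; z points along the fingers, y is the line along which they close (so a half turn about z gives the same grasp; the last joint's range is limited). The gripper opens to 94 mm and grips with 3 to 60 N. Pads are 16 mm wide; open, the fingers measure 119 mm over their backs; the gripper's body (75 mm by 177 mm) begins 78 mm behind the grasp point.
Start: joints at [1.269, 0.3, 1.521, -0, 1.321, -0.067], TCP at [0.128, 0.535, 0.205] pointing down, gripper open.
Joint ranges: [-3.03, 3.03], [-0.79, 2.21], [0.23, 2.52], [-1.04, 4.18], [0, 3.07], [-2.55, 2.55]. Speed limits (rad/s): [2.22, 2.22, 2.57, 3.14, 3.14, 3.14].

## Interface

Orientations are given as [roll, pitch, yaw] about the fixed x, y, z axes, in that order (R = Rz(yaw) Ry(pitch) Rx(roll)).
In Python, from station import ctrl gives the robot as it stands.
- The arm moves only by the tool move_arm, never from a script. Its argument "increments" is a list of rows, each a list of 7 numbers: the opening, from 0 (shut) to 1 (fully open), then the shift along the tool's x, y, z in units of 50 mm (1.0 is 50 mm), then the turn, a rotation vector about the tool's x, y, z in rad. In form: [[claw, tx, ty, tz, rx, ry, rz], ...]. A call has 1 to 20 rows; each row shifts and turns the commanded pose from where the row before left it, along the tool's axes as they then stand; what a row does not reach is not made up. A row lasts 1/10 s, in which the tool goes at most 50 mm and 8.59 degrees, less where a joint would pass 70% of its speed; a pose out of reach is approached as far as the arm can. A call is refused whole if a number of a shift passes 1 or a number of a turn 0.15, either way. A call with a gripper value outside its range is refused whole. The fingers move at their own pace and stop on an object; "force" is the grip in N (left out, the last holds). Time passes only in rows, so rows that do not move let the fingers close. It gives the time, the measured TCP pose, the force, the opening and the grip force at its end, in the units of the state.
- ctrl.get_obs(): the state, without advancing time (a new reading comes with each control period).
- ctrl.camera(name): name is "side" or "top"; returns a dict with "color" (400x640x3 uint8, blue, green, red), "K" (3x3 intrinsics, pixels), "pose" (4x4, takes a point from camera to world coordinates). Camera axes: x right, y down, z forward; pixel columns grow to the right and rows downward; lengths in m; the calibration is good to about 2 mm. A picture is of the moment at which its call begins. There is no depth.
- ctrl.hand_in(): hands the job in; it is judged then, once.
Trained networks look in a picture, given as the dict that the camera call returned (one of the last four; its "shot" number tells which), for a name from the list of things; names that differ only in an ending like _2 or _b are one class to them, and where a whole thing is asked for, a point or a joint stands for the part that bears it (a point fixed in the world has none). Each returns a list of dicts, best first, with "conf" (0 to 1); they miss things now and then, are a little off and sometimes report something else, mostly with a low value. They report only what shows in the picture. A call takes as long as a camera call. They do not tell look-alikes from the thing itself.
- ctrl.cut_out(name, picture): "mask" (400x640 bool, what is visible of it) and "centre" ([row, column] in pixels, amid what is visible of it).
The state is a dict: "time_s": time; "qpos": joint angles; "joint_vel": joint speeds; "tau": joint torques, N m; "ee_pos": TCP position; "eef_rot": TCP orientation; "force": force on the tool from outside, world axes, zero at the start; "moment": the same for the moment, N m; "grip_width": finger opening in m; "grip_force": force on a finger pad.
Only numpy, scipy, OpenCV 4.12 (cv2) and the standard library are available. Lean on these libraries where they do the work, as an engineer would, in place of code of your own. Each camera call takes 0.05 s, during which the arm holds its last target. There are 200 camera calls.

## Task

Let the black dust cap on the round mount and the brass collar on the wooden stand change places: the cap ends standing on the stand over its peg, the collar on the mount's spindle. Turn the collar on the spindle until its hidden keyways drop over the cross-pin, push it down against the spring until it is fully home on the mount's seat, and finish while still holding it pressed down there (a colleague will then set the locking screw). Leave the glue bottle, the tin and the red polishing bar where they are.

Things in the scene. Friction and masses are not known exactly. Their poses are not given: they have to be found in the camera images.
- collar: Loose brass collar: knurled ring, 50 mm outside, 25 mm through bore, 36 mm high, about 0.2 kg; origin at the centre of its underside, z up. Starts over the stand's peg, underside on the stand's top. In its underside, invisible from above, a pair of keyways 9.5 mm wide, 14 mm deep, run from the bore along its own +x and -x. Looks the same all round.
- dust_cap: Loose black dust cap, a knurled round cap 52 mm outside, 58 mm high, open below (42 mm inside, 52 mm deep), about 0.08 kg; origin at the centre of its open lower rim, z up. Starts the right way up over the mount's spindle, rim on the seat, hiding the spindle.
- mount: Fixed grey round mount, foot 84 mm across, with a flat round seat 60 mm across, 15 mm above the bench; origin at the centre of its underside on the bench, z up. On its axis stands a steel spindle with a cross-pin. The pin's direction is new each time and not given by the mount's yaw. The bench midway between mount and stand is clear; things may be set down there for a while.
- spindle_tip (a point): Top of the steel spindle at rest, 45 mm above the seat. Spindle 20 mm thick, coned tip, with a 6 mm cross-pin reaching 17 mm from the axis on both sides; the pin's top is 20 mm above the seat at rest. The spindle cannot turn; it sinks up to 8 mm on a spring (5 N to start, 10 N at the bottom).
- seat (a point): Centre of the mount's seat, top face. A collar not lined up rides on the pin, at least 12 mm above the seat. Turned to within about 0.1 rad of the pin (every half turn) while pressed, the pin springs up into its keyways and the push is felt to drop; let go, it then rides 6 mm above the seat. About 9 N press it home, underside on the seat; released, it springs up.
- stand: Fixed pale wooden storage stand, 85 x 85 mm, its flat top 15 mm above the bench, with an upright peg 18 mm thick and 28 mm high in the middle of the top; origin at the centre of its underside on the bench, z up.
- glue_bottle: Loose brown glue bottle with a black nozzle, 47 mm thick, 124 mm high, upright; origin at the centre of its underside. Leave alone.
- button_tin: Loose round grey tin, 67 mm across, 61 mm high, upright; origin at the centre of its underside. Leave alone.
- compound_bar: Loose red bar of polishing compound, 36 x 83 x 32 mm, lying; origin at the centre of its underside. Leave alone.
Mind the look-alikes: they are no part of the job. What is shaped like the dust_cap but blue or purple is not meant.

How it is judged:
By the outcome, as a careful person would: the job done as asked, in the order asked, and still so for the second after the job is handed in, while the arm keeps its last pose, push and grip.
It also fails if it takes over 72 s, if anything falls off the work surface, if the arm or the gripper's body presses on something with over 40 N, if the wrist force passes 120 N, or if a joint passes its speed limit or range.

## Working session

There is one attempt and no reset: what is moved stays moved. The work goes in short steps, Python scripts to look and compute and a tool call to move; the robot and the scene stay as the last step left them, time stands still between calls to the robot, and variables do not carry over. Pictures are saved under pics/ and viewed, at most 10 in all, crops included, and the job is handed in when it is done.

Besides the shell and the picture viewer there is one more tool, called after "Call:" in YAML: its name, and indented under it one key for each argument. move_arm: Moves the arm, as the interface text tells. Its arguments: {"type":"object","properties":{"increments":{"type":"array","items":{"type":"array","items":{"type":"number"}}},"force":{"type":"number"}},"required":["increments"]}

```bash
mkdir -p pics; cat > h.py <<'E'
import numpy as np, cv2
from station import ctrl
def ray(p,c,z):
    K,T=p["K"],p["pose"]
    d=T[:3,:3]@np.linalg.solve(K,[c[1],c[0],1.]); o=T[:3,3]
    return o+d*(z-o[2])/d[2]
def proj(p,X):
    T=np.linalg.inv(p["pose"]); v=p["K"]@(T[:3,:3]@np.array(X)+T[:3,3]); return v[:2]/v[2]
E
python3 - <<'E'
from h import *
np.set_printoptions(precision=4,suppress=True)
for n in("top","side"):
    p=ctrl.camera(n); cv2.imwrite(f"pics/{n}0.png",p["color"]); print(n,p["pose"][:3,3],p["pose"][:3,2])
    for t,z in(("collar",.051),("dust_cap",.073),("mount",.0),("stand",.015),("glue_bottle",.1),("button_tin",.06),("compound_bar",.03)):
        for d in ctrl.cut_out(t,p)[:3]:
            r,c=np.nonzero(d["mask"]); print(t,round(d["conf"],2),d["centre"],(r.min(),r.max(),c.min(),c.max()),ray(p,d["centre"],z))
o=ctrl.get_obs();print(o["time_s"],o["ee_pos"],o["eef_rot"],o["force"])
E
```

```text
top [0.2991 0.107  1.1786] [ 0.2229  0.     -0.9749]
collar 0.62 [242.9, 402.0] (np.int64(231), np.int64(254), np.int64(398), np.int64(422)) [ 0.4826 -0.0647  0.051 ]
collar 0.57 [222.2, 293.6] (np.int64(200), np.int64(231), np.int64(269), np.int64(304)) [0.5262 0.1788 0.051 ]
dust_cap 0.85 [264.5, 265.6] (np.int64(253), np.int64(277), np.int64(255), np.int64(279)) [0.4274 0.2354 0.073 ]
dust_cap 0.56 [209.5, 284.1] (np.int64(196), np.int64(222), np.int64(273), np.int64(297)) [0.5502 0.1993 0.073 ]
dust_cap 0.56 [211.1, 229.0] (np.int64(203), np.int64(228), np.int64(220), np.int64(244)) [0.5448 0.3214 0.073 ]
mount 0.9 [221.0, 289.6] (np.int64(198), np.int64(232), np.int64(268), np.int64(304)) [0.5392 0.1915 0.    ]
mount 0.46 [158.3, 360.0] (np.int64(146), np.int64(171), np.int64(344), np.int64(365)) [ 0.6968  0.0254 -0.    ]
stand 0.95 [242.9, 407.2] (np.int64(220), np.int64(268), np.int64(385), np.int64(433)) [ 0.4886 -0.0821  0.015 ]
stand 0.63 [219.4, 294.4] (np.int64(201), np.int64(231), np.int64(269), np.int64(304)) [0.5401 0.1794 0.015 ]
glue_bottle 0.96 [159.3, 361.6] (np.in
[... 1010 characters left out ...]
t64(275), np.int64(302)) [0.5389 0.2455 0.073 ]
mount 0.56 [251.1, 294.3] (np.int64(235), np.int64(258), np.int64(269), np.int64(311)) [0.5395 0.2091 0.    ]
stand 0.64 [199.5, 360.4] (np.int64(192), np.int64(208), np.int64(338), np.int64(384)) [ 0.4788 -0.0543  0.015 ]
glue_bottle 0.56 [188.5, 265.2] (np.int64(158), np.int64(210), np.int64(257), np.int64(278)) [0.6217 0.1606 0.1   ]
button_tin 0.63 [251.5, 195.7] (np.int64(228), np.int64(275), np.int64(177), np.int64(216)) [0.647  0.3661 0.06  ]
compound_bar 0.64 [207.2, 391.3] (np.int64(197), np.int64(221), np.int64(380), np.int64(405)) [ 0.3947 -0.001   0.03  ]
0.8 [0.128  0.5349 0.2055] [-3.1416  0.      2.9068] [ 0.474  -0.3666 -0.5495]
```

View pics/top0.png

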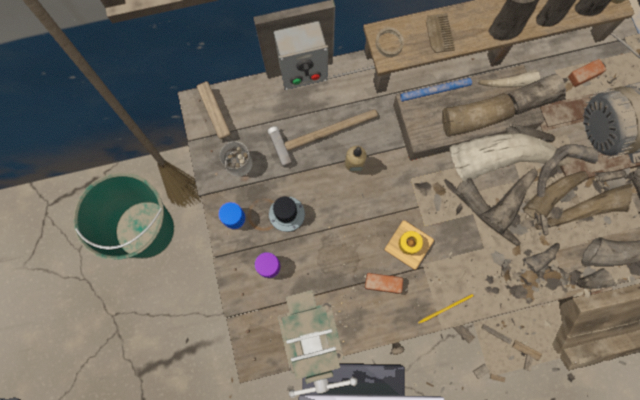

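View pics/side0.png

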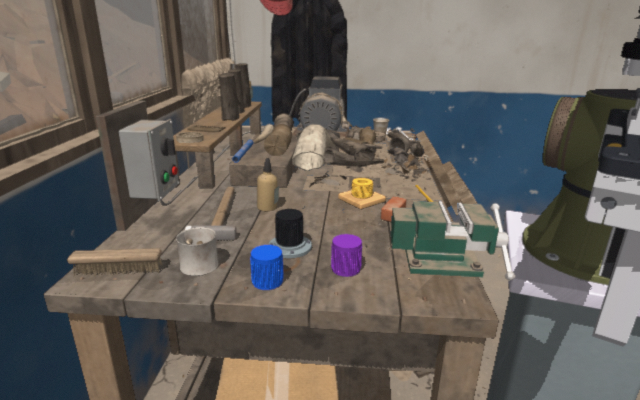

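The top view shows the black cap at (285,210) on the mount, the blue and purple look-alikes at (232,215) and (267,265), and the collar on the stand at (411,241). The side view agrees: cap at (289,227), collar at (362,188). Next I'll refine the positions with silhouette fits.

```bash
cat >> h.py <<'E'
from scipy.optimize import least_squares
def cyl(x,y,z0,z1,r):
    a=np.linspace(0,2*np.pi,72); return np.array([[x+r*np.cos(t),y+r*np.sin(t),z] for t in a for z in(z0,z1)])
def bbox(P): return np.r_[P.min(0),P.max(0)]
def mbox(m):
    r,c=np.nonzero(m); return np.array([c.min(),r.min(),c.max()+1,r.max()+1])-0.5
def fit(views,z0,z1,r,x0,use=(0,1,2,3)):
    u=list(use)
    f=lambda q:np.concatenate([(bbox(np.array([proj(p,X) for X in cyl(q[0],q[1],z0,z1,r)]))-b)[u] for p,b in views])
    s=least_squares(f,x0); return s.x,s.fun.round(1)
def blob(mask,pt):
    n,l,st,c=cv2.connectedComponentsWithStats(mask.astype(np.uint8)); return l==min((i for i in range(1,n) if st[i,4]>30),key=lambda i:np.hypot(*(c[i]-pt)))
E
python3 - <<'E'
from h import *
np.set_printoptions(precision=4,suppress=True)
V={n:ctrl.camera(n) for n in("top","side")}
seg={}
for n,pts in(("top",((285,210),(411,241),(232,215),(267,265))),("side",((289,227),(362,188),(267,267),(347,255)))):
    b=V[n]["color"].astype(int); h=cv2.cvtColor(V[n]["color"],cv2.COLOR_BGR2HSV)
    H,S,Vv=[h[...,i].astype(int) for i in range(3)]
    ms=dict(cap=b.max(2)<60,collar=(H>20)&(H<35)&(S>200)&(Vv>60),blue=(H>100)&(H<118)&(S>180)&(Vv>120),purp=(H>125)&(S>120))
    for (k,m),pt in zip(ms.items(),pts): seg[n,k]=blob(m,pt); print(n,k,mbox(seg[n,k]))
for k,z0,z1,r,x0 in(("cap",.015,.073,.026,(.54,.2)),("collar",.015,.051,.025,(.47,-.07)),("blue",0,.058,.026,(.54,.32)),("purp",0,.058,.026,(.42,.23))):
    for vs in(("top",),("side",),("top","side")):
        print(k,vs,*fit([(V[n],mbox(seg[n,k])) for n in vs],z0,z1,r,x0))
# stand outline and mount foot
m=ctrl.cut_out("stand",V["top"])[0]["mask"]; c=cv2.findContours(m.astype(np.uint8),0,1)[0][0]
box=cv2.boxPoints(cv2.minAreaRect(c)); W=np.array([ray(V["top"],(q[1],q[0]),.015) for q in box]); print(W,W.mean(0),np.linalg.norm(W[1]-W[0]),np.linalg.norm(W[2]-W[1]))
E
```

```text
top cap [273.5 196.5 296.5 222.5]
top collar [447.5 294.5 471.5 307.5]
top blue [219.5 202.5 243.5 225.5]
top purp [254.5 252.5 279.5 277.5]
side cap [275.5 208.5 303.5 245.5]Traceback (most recent call last):
  File "<stdin>", line 9, in <module>
  File "h.py", line 20, in blob
    n,l,st,c=cv2.connectedComponentsWithStats(mask.astype(np.uint8)); return l==min((i for i in range(1,n) if st[i,4]>30),key=lambda i:np.hypot(*(c[i]-pt)))
                                                                                ~~~^^^^^^^^^^^^^^^^^^^^^^^^^^^^^^^^^^^^^^^^^^^^^^^^^^^^^^^^^^^^^^^^^^^^^^^^^
ValueError: min() iterable argument is empty
```

Collar segmentation: use the network's cut-outs for it (they match the picture).

```bash
python3 - <<'E'
from h import *
np.set_printoptions(precision=4,suppress=True)
V={n:ctrl.camera(n) for n in("top","side")}
seg={}
for n,pts in(("top",((285,210),(232,215),(267,265))),("side",((289,227),(267,267),(347,255)))):
    b=V[n]["color"].astype(int); h=cv2.cvtColor(V[n]["color"],cv2.COLOR_BGR2HSV)
    H,S,Vv=[h[...,i].astype(int) for i in range(3)]
    ms=dict(cap=b.max(2)<60,blue=(H>100)&(H<118)&(S>180)&(Vv>80),purp=(H>125)&(S>120))
    for (k,m),pt in zip(ms.items(),pts): seg[n,k]=blob(m,pt)
    seg[n,"collar"]=ctrl.cut_out("collar",V[n])[0]["mask"]
    print(mbox(seg[n,"collar"]))
for k,z0,z1,r,x0 in(("cap",.015,.073,.026,(.54,.2)),("collar",.015,.051,.025,(.47,-.07)),("blue",0,.058,.026,(.54,.32)),("purp",0,.058,.026,(.42,.23))):
    for vs in(("top",),("side",),("top","side")):
        print(k,vs,*fit([(V[n],mbox(seg[n,k])) for n in vs],z0,z1,r,x0))
m=ctrl.cut_out("stand",V["top"])[0]["mask"]; c=cv2.findContours(m.astype(np.uint8),0,1)[0][0]
box=cv2.boxPoints(cv2.minAreaRect(c)); W=np.array([ray(V["top"],(q[1],q[0]),.015) for q in box]); print(W,W.mean(0),np.linalg.norm(W[1]-W[0]),np.linalg.norm(W[2]-W[1]))
A=V["top"]["color"]; B=V["side"]["color"]
a=cv2.resize(A[170:300,200:450],None,fx=3,fy=3,interpolation=2); cv2.imwrite("pics/crop1.png",a)
print(A[241,400:424:3], B[188,350:374:3])
E
```

```text
[398.5 230.5 422.5 254.5]
[350.5 177.5 372.5 198.5]
cap ('top',) [0.5562 0.1989] [-0.8 -0.9  0.9  1. ]
cap ('side',) [0.554  0.1962] [ 0.2 -1.1 -0.2  0.9]
cap ('top', 'side') [0.5547 0.1978] [-0.4 -0.3  1.3  1.6 -0.4 -0.9 -0.8  1.3]
collar ('top',) [ 0.4864 -0.0863] [-0.3 -0.2  0.3  0.2]
collar ('side',) [ 0.4853 -0.085 ] [ 0.4 -0.  -0.4  0.1]
collar ('top', 'side') [ 0.486  -0.0862] [-0.4  0.   0.3  0.3  0.2 -0.2 -0.6 -0.2]
blue ('top',) [0.5448 0.3217] [-1.  -1.2  1.   1.2]
blue ('side',) [0.5426 0.3197] [-0.2 -1.2  0.2  0.9]
blue ('top', 'side') [0.5432 0.3205] [-0.5 -0.5  1.5  1.9 -0.8 -1.  -0.3  1.1]
purp ('top',) [0.4319 0.2366] [-0.4 -1.   0.4  1. ]
purp ('side',) [0.43   0.2337] [ 0.2 -0.7 -0.2  0.6]
purp ('top', 'side') [0.4305 0.2355] [ 0.  -0.4  0.9  1.7 -0.4 -0.3 -0.8  1.1]
[[ 0.4709 -0.0247  0.015 ]
 [ 0.5465 -0.0728  0.015 ]
 [ 0.4989 -0.1468  0.015 ]
 [ 0.4247 -0.098   0.015 ]] [ 0.4853 -0.0856  0.015 ] 0.08963256439795787 0.08795935365009813
[[ 49 152 184]
 [ 67 197 231]
 [ 55 136 169]
 [ 52 111 157]
 [ 54 114 163]
 [ 38 109 136]
 [ 64 193 227]
 [ 63 188 224]] [[ 93 107 126]
 [ 60 151 197]
 [ 69 178 225]
 [ 65 175 222]
 [ 56 142 183]
 [ 66 165 215]
 [ 51 129 168]
 [ 51 131 170]]
```

View pics/crop1.png

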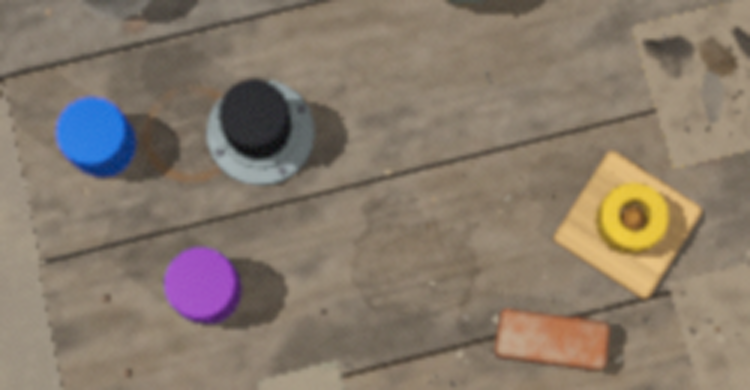

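Call:
move_arm:
  increments:
    - [0.8,0,0,0,0,0,0.1485]
    - [0.8,0,0,0,0,0,0.1485]
    - [0.8,0,0,0,0,0,0.1485]
    - [0.8,0,0,0,0,0,0.1485]
    - [0.8,0,0,0,0,0,0.1485]
    - [0.8,0,0,0,0,0,0.1485]
    - [0.8,0,0,0,0,0,0.1485]
    - [0.8,0,0,0,0,0,0.1485]
    - [0.8,0,0,0,0,0,0.148]
  force: 15

```text
time_s: 2.05
ee_pos: [0.128, 0.5349, 0.2055]
eef_rot: [3.142, 0.0, 1.565]
force: [-0.7, -0.7, 0.6]
grip_width: 0.0748
grip_force: 0.0
```

Call:
move_arm:
  increments:
    - [0.8,-0.48,0.61,0,0,0,0]
    - [0.8,-0.48,0.61,0,0,0,0]
    - [0.8,-0.48,0.61,0,0,0,0]
    - [0.8,-0.48,0.61,0,0,0,0]
    - [0.8,-0.48,0.61,0,0,0,0]
    - [0.8,-0.48,0.61,0,0,0,0]
    - [0.8,-0.48,0.61,0,0,0,0]
    - [0.8,-0.48,0.61,0,0,0,0]
    - [0.8,-0.48,0.61,0,0,0,0]
    - [0.8,-0.48,0.61,0,0,0,0]
    - [0.8,-0.48,0.61,0,0,0,0]
    - [0.8,-0.48,0.61,0,0,0,0]
    - [0.8,-0.48,0.61,0,0,0,0]
    - [0.8,-0.48,0.61,0,0,0,0]
    - [0.8,0,0,0,0,0,0]
    - [0.8,0,0,0,0,0,0]

```text
time_s: 3.65
ee_pos: [0.555, 0.1985, 0.2051]
eef_rot: [-3.141, 0.0, 1.57]
force: [-0.4, -0.3, -0.4]
grip_width: 0.0753
grip_force: 0.0
```

Call:
move_arm:
  increments:
    - [0.8,0,0,0.5,0,0,0]
    - [0.8,0,0,0.5,0,0,0]
    - [0.8,0,0,0.5,0,0,0]
    - [0.8,0,0,0.5,0,0,0]
    - [0.8,0,0,0.5,0,0,0]
    - [0.8,0,0,0.5,0,0,0]
    - [0.8,0,0,0.3,0,0,0]
    - [0.8,0,0,0.18,0,0,0]
    - [0.2,0,0,0,0,0,0]
    - [0.2,0,0,0,0,0,0]
    - [0.2,0,0,0,0,0,0]
    - [0.2,0,0,0,0,0,0]
    - [0.2,0,0,0,0,0,0]
    - [0.2,0,0,0,0,0,0]

```text
time_s: 5.05
ee_pos: [0.5555, 0.1991, 0.0325]
eef_rot: [3.14, -0.001, 1.571]
force: [-1.8, -0.2, 6.0]
grip_width: 0.0521
grip_force: 15.0
```

Call:
move_arm:
  increments:
    - [0.2,0,0,-0.2,0,0,0]
    - [0.2,0,0,-0.4,0,0,0]
    - [0.2,0,0,-0.5,0,0,0]
    - [0.2,0,0,-0.5,0,0,0]
    - [0.2,0,0,-0.4,0,0,0]
    - [0.2,-0.47,-0.12,0,0,0,0]
    - [0.2,-0.47,-0.12,0,0,0,0]
    - [0.2,-0.47,-0.12,0,0,0,0]
    - [0.2,-0.47,-0.12,0,0,0,0]
    - [0.2,-0.47,-0.12,0,0,0,0]
    - [0.2,-0.47,-0.12,0,0,0,0]
    - [0.2,0,0,0,0,0,0]
    - [0.2,0,0,0,0,0,0]

```text
time_s: 6.35
ee_pos: [0.5191, 0.0578, 0.1321]
eef_rot: [3.141, -0.0, 1.57]
force: [0.6, 0.2, -0.9]
grip_width: 0.0522
grip_force: 15.0
```

```bash
python3 - <<'E'
from h import *
np.set_printoptions(precision=4,suppress=True)
p=ctrl.camera("top"); q=ctrl.camera("side")
def crop(p,X,w,s):
    u=proj(p,X).round().astype(int); print(u); return cv2.resize(p["color"][u[1]-w:u[1]+w,u[0]-w:u[0]+w],None,fx=s,fy=s,interpolation=2)
a=np.hstack([crop(p,(.555,.198,.04),24,8),crop(q,(.555,.198,.04),24,8)]); cv2.imwrite("pics/pin.png",a)
for n,X in(("mount",p),("mount",q)):
    for d in ctrl.cut_out(n,X)[:1]: print(d["conf"],mbox(d["mask"]),bbox(np.array([proj(X,v) for v in cyl(.555,.198,0,.012,.042)])))
print(ctrl.get_obs()["ee_pos"])
E
```

```text
[286 211]
[289 229]
0.62 [268.5 195.5 304.5 232.5] [268.7371 195.9327 304.8123 231.9061]
0.95 [269.5 235.5 310.5 259.5] [267.4073 231.9066 310.6807 257.9861]
[0.519  0.0586 0.1315]
```

View pics/pin.png

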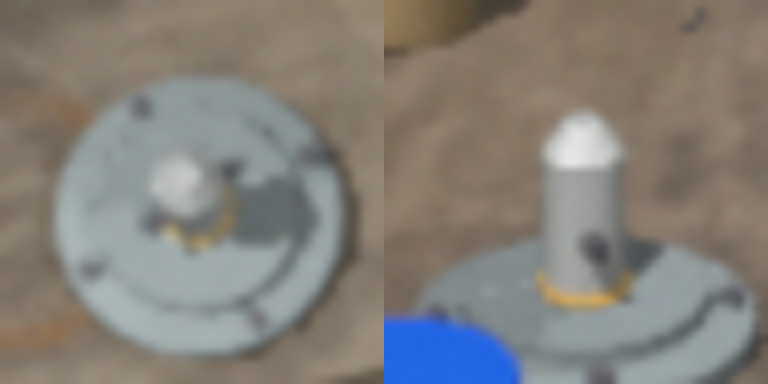

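Top crop: the spindle tip is at about (181,168), and the pin ends show at (232,168) and (155,220). In the side crop the spindle centreline is at column 582. The mount is where I predicted. I'll set the cap down and compute the spindle axis.

Call:
move_arm:
  increments:
    - [0.2,0,0,0.4,0,0,0]
    - [0.2,0,0,0.5,0,0,0]
    - [0.2,0,0,0.5,0,0,0]
    - [0.2,0,0,0.4,0,0,0]
    - [0.2,0,0,0.27,0,0,0]
    - [0.2,0,0,0.14,0,0,0]
    - [0.2,0,0,0.06,0,0,0]
    - [0.8,0,0,0,0,0,0]
    - [0.8,0,0,0,0,0,0]
    - [0.8,0,0,0,0,0,0]
    - [0.8,0,0,0,0,0,0]
    - [0.8,0,0,-0.3,0,0,0]
    - [0.8,0,0,-0.6,0,0,0]
    - [0.8,0,0,-0.7,0,0,0]
    - [0.8,0,0,-0.7,0,0,0]
    - [0.8,0,0,0,0,0,0]

```text
time_s: 8.15
ee_pos: [0.5209, 0.058, 0.1377]
eef_rot: [3.134, -0.0, 1.571]
force: [-0.8, -0.7, -0.0]
grip_width: 0.0755
grip_force: 0.0
```

```bash
python3 - <<'E'
from h import *
np.set_printoptions(precision=4,suppress=True)
p=ctrl.camera("top"); q=ctrl.camera("side")
c=lambda u,v,o:(o[1]-24+(v+.5)/8-.5, o[0]-24+(u+.5)/8-.5)
a=ray(p,c(181,170,(286,211)),.060); e1=ray(p,c(232,168,(286,211)),.032); e2=ray(p,c(155,220,(286,211)),.032)
print(a,e1,e2,(e1+e2)/2,np.arctan2(*(e1-e2)[1::-1]),np.linalg.norm(e1-e2))
print(proj(q,(.555,.198,.04)),289-24+(582-384+.5)/8-.5, proj(q,a))
print(proj(p,(.555,.198,.06)),c(181,170,(286,211))[::-1])
b=p["color"].astype(int); m=blob(b.max(2)<60,proj(p,(.519,.058,.05))); print(fit([(p,mbox(m))],0,.058,.026,(.52,.06)))
print(ctrl.get_obs()["ee_pos"])
E
```

```text
[0.5571 0.2003 0.06  ] [0.5643 0.1879 0.032 ] [0.5487 0.2096 0.032 ] [0.5565 0.1988 0.032 ] -0.9450699632105435 0.026742687561662398
[288.9157 228.7665] 289.3125 [287.2822 219.6549]
[285.173  208.7239] (284.1875, 207.8125)
(array([0.5745, 0.0594]), array([ 1.3, -8.2, -1.2,  8.4]))
[0.5191 0.0579 0.1334]
```

Call:
move_arm:
  increments:
    - [0.8,-0.48,-0.11,0,0,0,0]
    - [0.8,-0.48,-0.11,0,0,0,0]
    - [0.8,-0.48,-0.11,0,0,0,0]
    - [0.8,-0.48,-0.11,0,0,0,0]
    - [0.8,-0.48,-0.11,0,0,0,0]
    - [0.8,-0.48,-0.11,0,0,0,0]
    - [0.8,0,0,0,0,0,0]
    - [0.8,0,0,0.5,0,0,0]
    - [0.8,0,0,0.5,0,0,0]
    - [0.8,0,0,0.5,0,0,0]
    - [0.8,0,0,0.4,0,0,0]
    - [0.8,0,0,0.2,0,0,0]
    - [0.8,0,0,0.12,0,0,0]
    - [0.2,0,0,0,0,0,0]
    - [0.2,0,0,0,0,0,0]
    - [0.2,0,0,0,0,0,0]
    - [0.2,0,0,0,0,0,0]
    - [0.2,0,0,0,0,0,0]
    - [0.2,0,0,0,0,0,0]
  force: 20

```text
time_s: 10.15
ee_pos: [0.4863, -0.0862, 0.0226]
eef_rot: [3.141, 0.0, 1.571]
force: [-2.5, 0.5, 6.3]
grip_width: 0.0484
grip_force: 20.0
```

Call:
move_arm:
  increments:
    - [0.2,0,0,-0.2,0,0,0]
    - [0.2,0,0,-0.4,0,0,0]
    - [0.2,0,0,-0.5,0,0,0]
    - [0.2,0,0,-0.5,0,0,0]
    - [0.2,0,0,-0.4,0,0,0]
    - [0.2,0.475,0.115,0,0,0,0]
    - [0.2,0.475,0.115,0,0,0,0]
    - [0.2,0.475,0.115,0,0,0,0]
    - [0.2,0.475,0.115,0,0,0,0]
    - [0.2,0.475,0.115,0,0,0,0]
    - [0.2,0.475,0.115,0,0,0,0]
    - [0.2,0.475,0.115,0,0,0,0]
    - [0.2,0.475,0.115,0,0,0,0]
    - [0.2,0.475,0.115,0,0,0,0]
    - [0.2,0.475,0.115,0,0,0,0]
    - [0.2,0.475,0.115,0,0,0,0]
    - [0.2,0.475,0.115,0,0,0,0]
    - [0.2,0,0,0.4,0,0,0]
    - [0.2,0,0,0.4,0,0,0]
    - [0.2,0,0,0,0,0,0]

```text
time_s: 12.15
ee_pos: [0.5535, 0.1986, 0.0798]
eef_rot: [-3.137, 0.001, 1.571]
force: [0.1, 0.6, -1.9]
grip_width: 0.0486
grip_force: 20.0
```

```bash
python3 - <<'E'
from h import *
np.set_printoptions(precision=4,suppress=True)
p=ctrl.camera("top"); q=ctrl.camera("side")
def crop(p,X,w,s):
    u=proj(p,X).round().astype(int); print(u); return cv2.resize(p["color"][u[1]-w:u[1]+w,u[0]-w:u[0]+w],None,fx=s,fy=s,interpolation=2)
a=np.hstack([crop(p,(.54,.14,.07),45,4),crop(q,(.555,.198,.06),36,5)]); cv2.imwrite("pics/align.png",a)
d=ctrl.cut_out("collar",q)
for e in d[:2]: print(e["conf"],e["centre"],mbox(e["mask"]))
o=ctrl.get_obs();print(o["ee_pos"],o["grip_width"],bbox(np.array([proj(q,v) for v in cyl(*o["ee_pos"][:2],o["ee_pos"][2]-.007,o["ee_pos"][2]+.029,.025)])))
E
```

```text
[311 215]
[289 219]
0.92 [202.6, 286.9] [274.5 190.5 300.5 218.5]
[0.5554 0.1989 0.0832] 0.04857483528831634 [274.4462 189.1658 301.5232 217.31  ]
```

View pics/align.png

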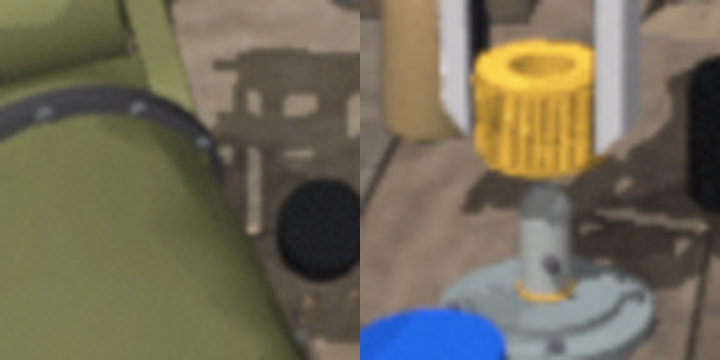

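The collar hangs above the spindle in the side crop: collar at columns 472-600, spindle at 520-571. There may be 1-2 mm of lateral error, so I'll measure it sub-pixel.

```bash
python3 - <<'E'
from h import *
np.set_printoptions(precision=2,suppress=True,linewidth=200)
q=ctrl.camera("side"); g=q["color"].astype(int)
for r in (230,232,234): print(r,g[r,279:301].mean(1).round().astype(int))
for r in (205,): print(r,g[r,270:306,0])
for x,y in((.5554,.1989),(.5534,.1989),(.5554,.1969)):
    print(x,y,[ (proj(q,(x,y,z)),bbox(np.array([proj(q,v) for v in cyl(x,y,z,z+.001,.01)]))[[0,2]]) for z in(.034,.042,)])
E
```

```text
230 [118 119 120 119 119 120 142 156 165 165 162 159 151 144 127  99  68  56  50  49  47  49]
232 [123 128 128 124 119 119 141 155 163 165 162 158 152 145 127  99  68  52  51  53  51  53]
234 [124 123 124 129 130 132 146 156 162 163 146 123 113 123 122 106  85  76  65  61  61  69]
205 [124 167 189 187 124  73  65  67  66  68  66  52  55  63  61  56  65  65  57  59  54  56  59  48  58  61  49  42  60 114 177 195 195 197 200 155]
0.5554 0.1989 [(array([288.58, 231.72]), array([283.36, 293.78])), (array([288.52, 227.99]), array([283.28, 293.74]))]
0.5534 0.1989 [(array([289.54, 231.89]), array([284.32, 294.74])), (array([289.48, 228.16]), array([284.24, 294.7 ]))]
0.5554 0.1969 [(array([289.  , 231.28]), array([283.79, 294.19])), (array([288.94, 227.56]), array([283.71, 294.15]))]
```

```bash
python3 - <<'E'
from h import *
np.set_printoptions(precision=4,suppress=True,linewidth=200)
V={n:ctrl.camera(n) for n in("top","side")}
vs=[]
for n in V:
    p=V[n]; u=proj(p,(.519,.058,.04))
    for d in ctrl.cut_out("dust_cap",p)[:4]:
        if np.hypot(*(np.array(d["centre"])[::-1]-u))<12:
            m=d["mask"]&(p["color"].max(2)<60) ; print(n,d["conf"],mbox(d["mask"]),mbox(m)); vs.append((p,mbox(d["mask"]))); print(fit(vs[-1:],0,.058,.026,(.52,.06))); break
if len(vs)==2: print(fit(vs,0,.058,.026,(.52,.06)))
E
```

```text
top 0.63 [335.5 214.5 358.5 240.5] [335.5 214.5 358.5 240.5]
(array([0.5194, 0.0581]), array([-0.4, -0.5,  0.4,  0.5]))
side 0.83 [317.5 193.5 343.5 226.5] [317.5 193.5 343.5 226.5]
(array([0.5169, 0.0597]), array([ 0.8, -0.5, -0.8,  0.5]))
(array([0.5183, 0.0582]), array([-0.4, -0.1,  0.4,  1. ,  0.4, -0.8, -1.2,  0.1]))
```

The set-down cap calibrates the cameras. The top view agrees with the robot within 0.4 mm, and the side view is biased by about -2 mm in x. So the present alignment is good and I'll lower the collar onto the spindle.

Call:
move_arm:
  increments:
    - [0.2,0,0,0.15,0,0,0]
    - [0.2,0,0,0.15,0,0,0]
    - [0.2,0,0,0.1,0,0,0]
    - [0.2,0,0,0.1,0,0,0]
    - [0.2,0,0,0.1,0,0,0]
    - [0.2,0,0,0,0,0,0]
    - [0.2,0,0,0,0,0,0]

```text
time_s: 13.25
ee_pos: [0.555, 0.1989, 0.052]
eef_rot: [3.142, 0.0, 1.571]
force: [-0.3, -0.2, -1.6]
grip_width: 0.0487
grip_force: 20.0
```

Call:
move_arm:
  increments:
    - [0.2,0,0,0.06,0,0,0]
    - [0.2,0,0,0.06,0,0,0]
    - [0.2,0,0,0.06,0,0,0]
    - [0.2,0,0,0.04,0,0,0]
    - [0.2,0,0,0,0,0,0]

```text
time_s: 13.75
ee_pos: [0.5551, 0.1989, 0.0411]
eef_rot: [3.141, -0.0, 1.571]
force: [-1.6, -0.8, 3.3]
grip_width: 0.0484
grip_force: 20.0
```

Call:
move_arm:
  increments:
    - [0.8,0,0,0,0,0,0]
    - [0.8,0,0,0,0,0,0]
    - [0.8,0,0,0,0,0,0]
    - [0.8,0,0,-0.3,0,0,0]
    - [0.8,0,0,-0.5,0,0,0]
    - [0.8,0,0,-0.6,0,0,0]
    - [0.8,0,0,-0.6,0,0,0]
    - [0.8,-0.47,-0.12,0,0,0,0]
    - [0.8,-0.47,-0.12,0,0,0,0]
    - [0.8,-0.47,-0.12,0,0,0,0]
    - [0.8,-0.47,-0.12,0,0,0,0]
    - [0.8,-0.47,-0.12,0,0,0,0]
    - [0.8,-0.47,-0.12,0,0,0,0]
    - [0.8,0,0,0,0,0,0]
    - [0.8,0,0,0,0,0,0]

```text
time_s: 15.25
ee_pos: [0.5193, 0.058, 0.1419]
eef_rot: [3.14, -0.0, 1.57]
force: [-0.1, 0.0, -0.0]
grip_width: 0.0753
grip_force: 0.0
```

```bash
python3 - <<'E'
from h import *
np.set_printoptions(precision=4,suppress=True,linewidth=200)
p=ctrl.camera("top"); q=ctrl.camera("side")
for n,v in(("top",p),("side",q)):
  for d in ctrl.cut_out("collar",v)[:1]: print(d["conf"],mbox(d["mask"]),fit([(v,mbox(d["mask"]))],.034,.070,.025,(.555,.199)))
print(ctrl.get_obs()["ee_pos"])
E
```

```text
0.94 [272.5 195.5 296.5 221.5] (array([0.557 , 0.1998]), array([ 0.4,  0.5, -0.4, -0.5]))
0.85 [275.5 208.5 302.5 237.5] (array([0.5551, 0.1963]), array([ 0.3,  0.4, -0.3, -0.3]))
[0.5191 0.0587 0.1411]
```

The collar sits on the spindle, resting on the pin. Next is picking up the cap.

Call:
move_arm:
  increments:
    - [0.8,0,0,0.5,0,0,0]
    - [0.8,0,0,0.5,0,0,0]
    - [0.8,0,0,0.5,0,0,0]
    - [0.8,0,0,0.5,0,0,0]
    - [0.8,0,0,0.3,0,0,0]
    - [0.8,0,0,0.16,0,0,0]
    - [0.2,0,0,0,0,0,0]
    - [0.2,0,0,0,0,0,0]
    - [0.2,0,0,0,0,0,0]
    - [0.2,0,0,0,0,0,0]
    - [0.2,0,0,0,0,0,0]
    - [0.2,0,0,0,0,0,0]
  force: 15

```text
time_s: 16.65
ee_pos: [0.5195, 0.058, 0.0188]
eef_rot: [3.14, -0.0, 1.571]
force: [0.3, 1.5, 6.6]
grip_width: 0.0524
grip_force: 15.0
```

Call:
move_arm:
  increments:
    - [0.2,0,0,-0.3,0,0,0]
    - [0.2,0,0,-0.5,0,0,0]
    - [0.2,0,0,-0.5,0,0,0]
    - [0.2,0,0,-0.5,0,0,0]
    - [0.2,-0.48,-0.11,0,0,0,0]
    - [0.2,-0.48,-0.11,0,0,0,0]
    - [0.2,-0.48,-0.11,0,0,0,0]
    - [0.2,-0.48,-0.11,0,0,0,0]
    - [0.2,-0.48,-0.11,0,0,0,0]
    - [0.2,-0.48,-0.11,0,0,0,0]
    - [0.2,0,0,0,0,0,0]
    - [0.2,0,0,0.4,0,0,0]
    - [0.2,0,0,0.4,0,0,0]
    - [0.2,0,0,0.35,0,0,0]
    - [0.2,0,0,0.2,0,0,0]
    - [0.2,0,0,0.1,0,0,0]
    - [0.2,0,0,0.04,0,0,0]
    - [0.2,0,0,0,0,0,0]
    - [0.2,0,0,0,0,0,0]

```text
time_s: 18.55
ee_pos: [0.4864, -0.0861, 0.0341]
eef_rot: [3.14, 0.0, 1.571]
force: [0.4, -0.2, -1.0]
grip_width: 0.0524
grip_force: 15.0
```

Call:
move_arm:
  increments:
    - [0.2,0,0,0.02,0,0,0]
    - [0.8,0,0,0,0,0,0]
    - [0.8,0,0,0,0,0,0]
    - [0.8,0,0,0,0,0,0]
    - [0.8,0,0,-0.3,0,0,0]
    - [0.8,0,0,-0.6,0,0,0]
    - [0.8,0,0,-0.6,0,0,0]
    - [0.8,0,0,-0.6,0,0,0]
    - [0.8,0.475,0.115,0,0,0,0]
    - [0.8,0.475,0.115,0,0,0,0]
    - [0.8,0.475,0.115,0,0,0,0]
    - [0.8,0.475,0.115,0,0,0,0]
    - [0.8,0.475,0.115,0,0,0,0]
    - [0.8,0.475,0.115,0,0,0,0]
    - [0.8,0.475,0.115,0,0,0,0]
    - [0.8,0.475,0.115,0,0,0,0]
    - [0.8,0.475,0.115,0,0,0,0]
    - [0.8,0.475,0.115,0,0,0,0]
    - [0.8,0.475,0.115,0,0,0,0]
    - [0.8,0.475,0.115,0,0,0,0]

```text
time_s: 20.55
ee_pos: [0.5551, 0.1999, 0.1373]
eef_rot: [-3.141, 0.0, 1.571]
force: [-0.2, -0.1, 0.4]
grip_width: 0.0755
grip_force: 0.0
```

Call:
move_arm:
  increments:
    - [0.8,0,0,0,0,0,0.149]
    - [0.8,0,0,0,0,0,0.149]
    - [0.8,0,0,0,0,0,0.149]
    - [0.8,0,0,0,0,0,0.149]
    - [0.8,0,0,0,0,0,0.149]
    - [0.8,0,0,0,0,0,0.149]
    - [0.8,0,0,0,0,0,0.149]
    - [0.8,0,0,0,0,0,0.149]
    - [0.8,0,0,0,0,0,0]

```text
time_s: 21.45
ee_pos: [0.5549, 0.1989, 0.1373]
eef_rot: [-3.142, 0.0, 0.376]
force: [0.1, 0.4, 0.6]
grip_width: 0.0749
grip_force: 0.0
```

```bash
python3 - <<'E'
from h import *
np.set_printoptions(precision=4,suppress=True,linewidth=200)
p=ctrl.camera("top"); q=ctrl.camera("side")
for n,v in(("top",p),("side",q)):
  u=proj(v,(.486,-.086,.05))
  for d in ctrl.cut_out("dust_cap",v)[:4]:
    if np.hypot(*(np.array(d["centre"])[::-1]-u))<15: print(n,d["conf"],mbox(d["mask"]),fit([(v,mbox(d["mask"]))],.015,.073,.026,(.486,-.086)))
  u=proj(v,(.486,-.086,.03)).astype(int); cv2.imwrite(f"pics/st_{n}.png",cv2.resize(v["color"][u[1]-35:u[1]+35,u[0]-35:u[0]+35],None,fx=5,fy=5))
cv2.imwrite("pics/st.png",np.hstack([cv2.imread("pics/st_top.png"),cv2.imread("pics/st_side.png")]))
o=ctrl.get_obs(); print(o["ee_pos"],o["eef_rot"],o["qpos"],o["force"])
E
```

```text
top 0.73 [397.5 227.5 423.5 254.5] (array([ 0.4877, -0.0841]), array([-0.7, -0. ,  0.7,  0. ]))
side 0.62 [350.5 169.5 372.5 198.5] (array([ 0.4857, -0.084 ]), array([-0.3, -0.5,  0.3,  0.3]))
[0.5549 0.1989 0.1374] [-3.1416  0.0001  0.3824] [ 0.282   0.448   1.4817 -0.      1.2119  1.4704] [ 0.1485 -0.6456 -0.4081]
```

View pics/st.png

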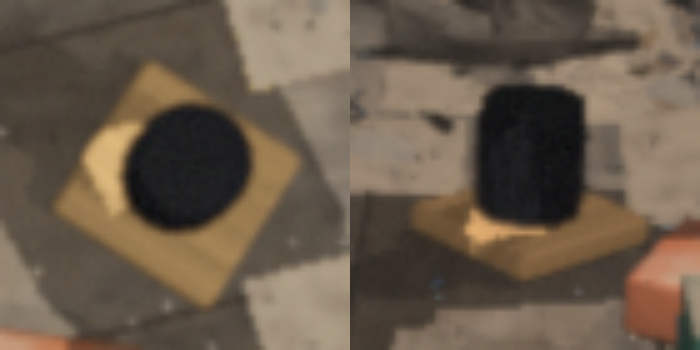

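The cap stands squarely on the stand in both views, at crop positions (187,167) and (530,155). I'll go down and re-grip the collar.

Call:
move_arm:
  increments:
    - [0.8,0,0,0.5,0,0,0]
    - [0.8,0,0,0.5,0,0,0]
    - [0.8,0,0,0.5,0,0,0]
    - [0.8,0,0,0.3,0,0,0]
    - [0.8,0,0,0.11,0,0,0]
    - [0.2,0,0,0,0,0,0]
    - [0.2,0,0,0,0,0,0]
    - [0.2,0,0,0,0,0,0]
    - [0.2,0,0,0,0,0,0]
    - [0.2,0,0,0,0,0,0]
    - [0.2,0,0,0,0,0,0]
  force: 40

```text
time_s: 22.75
ee_pos: [0.5553, 0.1991, 0.0425]
eef_rot: [-3.142, -0.001, 0.379]
force: [-0.4, 0.9, 2.2]
grip_width: 0.0487
grip_force: 40.0
```

Call:
move_arm:
  increments:
    - [0.2,0,0,0.03,0,0,0]
    - [0.2,0,0,0.03,0,0,0]
    - [0.2,0,0,0,0,0,0]

```text
time_s: 23.05
ee_pos: [0.5552, 0.199, 0.039]
eef_rot: [-3.142, -0.001, 0.379]
force: [0.9, 1.9, 3.9]
grip_width: 0.0491
grip_force: 40.0
```

Call:
move_arm:
  increments:
    - [0.2,0,0,0.03,0,0,0]
    - [0.2,0,0,0.03,0,0,0]
    - [0.2,0,0,0,0,0,0]

```text
time_s: 23.35
ee_pos: [0.5552, 0.1991, 0.0362]
eef_rot: [-3.142, -0.001, 0.379]
force: [-0.7, 2.1, 7.6]
grip_width: 0.0489
grip_force: 40.0
```

Call:
move_arm:
  increments:
    - [0.2,0,0,0,0,0,-0.1]
    - [0.2,0,0,0,0,0,-0.1]
    - [0.2,0,0,0,0,0,-0.1]
    - [0.2,0,0,0,0,0,0]
  force: 25

```text
time_s: 23.75
ee_pos: [0.5553, 0.199, 0.0364]
eef_rot: [3.141, -0.001, 0.682]
force: [-0.3, 1.4, 6.9]
grip_width: 0.0491
grip_force: 25.0
```

Call:
move_arm:
  increments:
    - [0.2,0,0,0,0,0,-0.1]
    - [0.2,0,0,0,0,0,-0.1]
    - [0.2,0,0,0,0,0,-0.1]
    - [0.2,0,0,0,0,0,0]

```text
time_s: 24.15
ee_pos: [0.5553, 0.199, 0.0364]
eef_rot: [3.141, -0.001, 0.982]
force: [1.0, 0.7, 7.5]
grip_width: 0.049
grip_force: 25.0
```

Call:
move_arm:
  increments:
    - [0.2,0,0,0,0,0,-0.1]
    - [0.2,0,0,0,0,0,-0.1]
    - [0.2,0,0,0,0,0,-0.1]
    - [0.2,0,0,0,0,0,0]

```text
time_s: 24.55
ee_pos: [0.5552, 0.1989, 0.0364]
eef_rot: [3.141, -0.0, 1.282]
force: [0.5, 0.6, 6.8]
grip_width: 0.0496
grip_force: 25.0
```

Call:
move_arm:
  increments:
    - [0.2,0,0,0,0,0,-0.1]
    - [0.2,0,0,0,0,0,-0.1]
    - [0.2,0,0,0,0,0,-0.1]
    - [0.2,0,0,0,0,0,0]

```text
time_s: 24.95
ee_pos: [0.5553, 0.1989, 0.0364]
eef_rot: [3.141, -0.0, 1.582]
force: [0.6, 1.0, 6.9]
grip_width: 0.0493
grip_force: 25.0
```

Call:
move_arm:
  increments:
    - [0.2,0,0,0,0,0,-0.1]
    - [0.2,0,0,0,0,0,-0.1]
    - [0.2,0,0,0,0,0,-0.1]
    - [0.2,0,0,0,0,0,0]

```text
time_s: 25.35
ee_pos: [0.5553, 0.1989, 0.0364]
eef_rot: [3.141, 0.0, 1.882]
force: [-0.9, 1.0, 7.6]
grip_width: 0.0491
grip_force: 25.0
```

Call:
move_arm:
  increments:
    - [0.2,0,0,0,0,0,-0.1]
    - [0.2,0,0,0,0,0,-0.1]
    - [0.2,0,0,0,0,0,-0.1]
    - [0.2,0,0,0,0,0,0]

```text
time_s: 25.75
ee_pos: [0.5552, 0.1989, 0.0363]
eef_rot: [3.141, 0.0, 2.182]
force: [-0.3, -0.5, 6.9]
grip_width: 0.0487
grip_force: 25.0
```

Call:
move_arm:
  increments:
    - [0.2,0,0,0,0,0,-0.1]
    - [0.2,0,0,0,0,0,-0.1]
    - [0.2,0,0,0,0,0,-0.1]
    - [0.2,0,0,0,0,0,0]

```text
time_s: 26.15
ee_pos: [0.5551, 0.1988, 0.0363]
eef_rot: [3.141, 0.0, 2.483]
force: [-1.4, 0.3, 7.2]
grip_width: 0.0488
grip_force: 25.0
```

Call:
move_arm:
  increments:
    - [0.2,0,0,0,0,0,-0.1]
    - [0.2,0,0,0,0,0,-0.1]
    - [0.2,0,0,0,0,0,-0.1]
    - [0.2,0,0,0,0,0,0]

```text
time_s: 26.55
ee_pos: [0.5554, 0.1991, 0.0365]
eef_rot: [3.141, 0.001, 2.782]
force: [1.4, 1.5, 7.2]
grip_width: 0.049
grip_force: 25.0
```

Call:
move_arm:
  increments:
    - [0.2,0,0,0,0,0,-0.1]
    - [0.2,0,0,0,0,0,-0.1]
    - [0.2,0,0,0,0,0,-0.1]
    - [0.2,0,0,0,0,0,0]

```text
time_s: 26.95
ee_pos: [0.5543, 0.1984, 0.0355]
eef_rot: [-3.14, -0.002, 3.081]
force: [-3.6, -3.8, 0.8]
grip_width: 0.049
grip_force: 25.0
```

Call:
move_arm:
  increments:
    - [0.2,0,0,0,0,0,-0.1]
    - [0.2,0,0,0,0,0,-0.1]
    - [0.2,0,0,0,0,0,-0.1]
    - [0.2,0,0,0,0,0,0]

```text
time_s: 27.35
ee_pos: [0.5535, 0.1981, 0.0349]
eef_rot: [-3.141, -0.004, -2.904]
force: [-5.4, -3.7, 2.3]
grip_width: 0.0491
grip_force: 25.0
```

The push dropped from 7 N to about 1 N, so the pin is in the keyways. I'll ease the twist back and check the moment.

```bash
python3 - <<'E'
from h import *
o=ctrl.get_obs(); print(o["ee_pos"],o["moment"],o["force"],o["eef_rot"])
E
```

```text
[0.55353244 0.19810981 0.03486253] [-0.66733095  1.11420818 -0.31531828] [-5.42973178 -3.71155412  2.31239421] [-3.14104025 -0.00436005 -2.90407801]
```

Call:
move_arm:
  increments:
    - [0.2,0,0,0,0,0,0.05]
    - [0.2,0,0,0,0,0,0.05]
    - [0.2,0,0,0,0,0,0]

```text
time_s: 27.65
ee_pos: [0.5542, 0.1985, 0.035]
eef_rot: [-3.141, -0.002, -3.007]
force: [-1.5, -1.2, -2.2]
grip_width: 0.0488
grip_force: 25.0
```

```bash
python3 - <<'E'
from h import *
o=ctrl.get_obs(); print(o["ee_pos"],o["moment"],o["force"],o["eef_rot"])
E
```

```text
[0.55423717 0.19849705 0.03500975] [-0.22080337  0.35046849 -0.04476217] [-1.46525166 -1.20861216 -2.15052933] [-3.14102696e+00 -2.20270304e-03 -3.00740959e+00]
```

Call:
move_arm:
  increments:
    - [0.2,0,0,0.04,0,0,0.0]
    - [0.2,0,0,0.04,0,0,0]
    - [0.2,0,0,0.04,0,0,0]
    - [0.2,0,0,0,0,0,0]
  force: 40

```text
time_s: 28.05
ee_pos: [0.5544, 0.1986, 0.0293]
eef_rot: [-3.141, -0.002, -3.004]
force: [-3.3, -2.5, -2.6]
grip_width: 0.0487
grip_force: 40.0
```

Call:
move_arm:
  increments:
    - [0.2,0,0,0.03,0,0,0]
    - [0.2,0,0,0.03,0,0,0]
    - [0.2,0,0,0,0,0,0]

```text
time_s: 28.35
ee_pos: [0.5545, 0.1986, 0.0268]
eef_rot: [-3.141, -0.001, -3.004]
force: [-6.9, -4.1, 4.2]
grip_width: 0.0487
grip_force: 40.0
```

Call:
move_arm:
  increments:
    - [0.2,0,0,0.03,0,0,0]
    - [0.2,0,0,0.02,0,0,0]
    - [0.2,0,0,0,0,0,0]
    - [0.2,0,0,0,0,0,0]

```text
time_s: 28.75
ee_pos: [0.5546, 0.1986, 0.0246]
eef_rot: [-3.141, -0.001, -3.004]
force: [-7.2, -5.3, 5.9]
grip_width: 0.049
grip_force: 40.0
```

Call:
move_arm:
  increments:
    - [0.2,0.018,-0.012,0,0,0,0]
    - [0.2,0,0,0.03,0,0,0]
    - [0.2,0,0,0.02,0,0,0]
    - [0.2,0,0,0,0,0,0]
    - [0.2,0,0,0,0,0,0]

```text
time_s: 29.25
ee_pos: [0.5545, 0.1985, 0.0234]
eef_rot: [3.141, 0.001, -3.004]
force: [-8.4, -2.1, 14.8]
grip_width: 0.0487
grip_force: 40.0
```

Call:
move_arm:
  increments:
    - [0.2,0,0,0.03,0,0,0]
    - [0.2,0,0,0,0,0,0]
    - [0.2,0,0,0,0,0,0]

```text
time_s: 29.55
ee_pos: [0.5547, 0.1986, 0.023]
eef_rot: [3.141, 0.002, -3.004]
force: [-14.0, -3.0, 28.1]
grip_width: 0.0485
grip_force: 40.0
```

Call:
move_arm:
  increments:
    - [0.2,0.02,0,0,0,0,0]
    - [0.2,0.01,0,0,0,0,0]
    - [0.2,0,0,0,0,0,0]
    - [0.2,0,0,0,0,0,0]

```text
time_s: 29.95
ee_pos: [0.5546, 0.1986, 0.0231]
eef_rot: [3.141, 0.005, -3.004]
force: [-2.8, -0.8, 18.7]
grip_width: 0.0488
grip_force: 40.0
```

```bash
python3 - <<'E'
from h import *
np.set_printoptions(precision=4,suppress=True,linewidth=200)
q=ctrl.camera("side"); 
d=ctrl.cut_out("collar",q)[0]; b=mbox(d["mask"]); print(d["conf"],b)
for z in(.015,.018,.021): print(z,bbox(np.array([proj(q,v) for v in cyl(.5545,.1985,z,z+.036,.025)])), bbox(np.array([proj(q,v) for v in cyl(.5525,.1965,z,z+.036,.025)])))
u=proj(q,(.555,.198,.03)).astype(int); cv2.imwrite("pics/home.png",cv2.resize(q["color"][u[1]-40:u[1]+40,u[0]-50:u[0]+50],None,fx=6,fy=6,interpolation=2))
o=ctrl.get_obs(); print(o["ee_pos"],o["force"],o["moment"])
E
```

```text
0.64 [274.5 218.5 303.5 246.5]
0.015 [275.8224 218.2175 302.1084 246.6808] [277.2231 217.9731 303.4443 246.3875]
0.018 [275.7811 216.8313 302.1043 245.2807] [277.1839 216.5884 303.442  244.9889]
0.021 [275.7398 215.4413 302.1001 243.8766] [277.1446 215.2    303.4397 243.5864]
[0.5546 0.1986 0.0231] [-3.0859 -1.5797 19.5753] [-0.4332  0.5066 -0.005 ]
```

View pics/home.png

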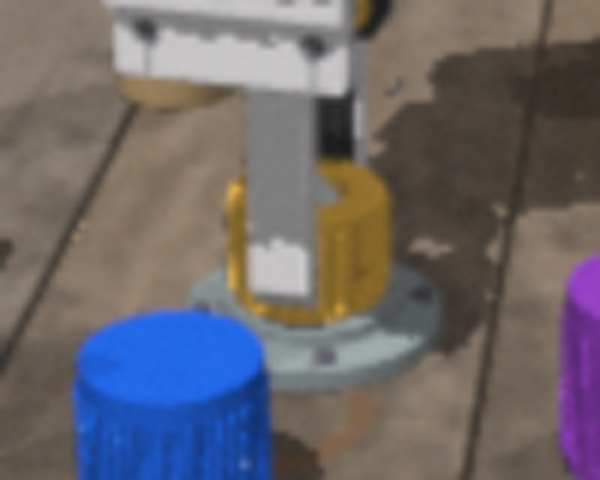

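The side picture shows the collar flush on the seat: rows 218.5–246.5 match the home height (underside at 15 mm). The 19 N push is well above the spring's, so it is home and held. Handing in.

```bash
python3 -c "
from station import ctrl
print(ctrl.hand_in())"
```

```text
the job is handed in; nothing more can be done
None
```

The job is handed in at about 30 s, though its result wasn't reported back: the cap stands over the stand's peg, and the collar is keyed onto the cross-pin and held home on the seat with a push of about 19 N.

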